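# Dock the plate shuttle past its eccentric cam

### The job

Dock the well plate: with the fingertips, first push the cam's peg round until the cam's low point faces the follower arm (the peg then points straight forward, towards the docking-block end), and only then push the slide forward until it is fully home. Push gently: do not pinch the peg or lift anything, keep the well plate seated in the slide, leave the tube, the beaker and the tip box where they stand, and finish clear of everything.

Things in the scene. Friction and masses are not known exactly. Their poses are not given: they have to be found in the camera images.
- fixture: Fixed plate shuttle: dark grey metal base plate 270 (x) by 250 (y) by 12 mm high on the bench. Origin: centre of its underside; x = 'forward', the way the slide is pushed (roughly away from the robot), y left, z up. The slide runs on its right half (centre line y = -60 mm), the cam sits on its left half (pivot x = 2, y = 65 mm).
- carriage (a joint): Travel of the slide along the fixture's +x, m: 0 = as found, at the back; 0.080 = fully home at its end stop (4 mm short of the docking block). About 3 N moves it; it stays where it is left. Unless the cam is near its low point the follower arm strikes the cam and the slide stops short (after about 60 mm with the high point facing it).
- push_face (a point): Middle of the rear face of the slide's upright steel push plate, 52 mm above the bench; moves with the slide (travel 0: x = -115, y = -60 mm in the fixture frame). The plate is 100 mm wide (y), 6 mm thick, top at z = 64 mm; push forward on its rear face, free above z = 16 mm. The slide's grey tray in front of it is 140 mm long, 100 mm wide, rims up to z = 30 mm.
- eccentric (a joint): Cam angle, rad, counter-clockwise from above, relative to the fixture's x axis: 0 (and equally 6.283) = low point faces the follower arm, peg points forward (+x); 3.142 = high point and peg point back at the follower arm. Range -0.5 to 6.78; found anywhere from 1.2 to 5.1; turns either way. About 5 N at the peg moves it; it stays where it is left.
- cam_pivot (a point): Centre of the cam's brass pivot, on its vertical axis, 41 mm above the bench. The cam is a steel disc 52 mm in diameter (z 14 to 32 mm), its centre 11 mm off the pivot on the peg's side: the rim is 15 mm from the pivot at the low point, 37 mm at the high point. A black bar 16 mm wide (top at z = 38 mm) runs from pivot to peg.
- cam_peg (a point): Centre of the top of the cam's peg, 72 mm above the bench: an upright round black peg 12 mm in diameter on the cam's high side, 42 mm from the pivot; its outer sleeve spins freely, so a finger pushing it does not stick. Free all round from z = 38 to 72 mm, and there pushed sideways.
- well_plate: Loose 96-well plate, 128 by 86 by 14.5 mm, 90 g, lying in the slide's tray with its long side along x; origin at the centre of its underside, 24 mm above the bench, its top at 38.5 mm. It rides with the slide.
- nest (a point): Centre of the slide's tray floor, 24 mm above the bench, where the well plate's origin belongs; it moves with the slide (at travel 0: x = -44, y = -60 mm in the fixture frame).
- tube: Bystander: loose standing tube with blue cap, 33 mm in diameter, 109 mm tall, on the bench left of the fixture; origin at the centre of its foot.
- beaker: Bystander: loose glass beaker, 66 mm in diameter, 85 mm tall, on the bench left of the fixture; origin at the centre of its foot.
- tip_box: Bystander: loose pipette tip box, 117 by 80 by 63 mm high, on the bench right of the fixture; origin at the centre of its underside.
- dock (a point): Middle of the top rear edge of the fixed white docking block at the forward end of the slide's track, 52 mm above the bench. The block is 22 mm thick and 110 mm wide.
- follower (a point): On the top front edge of the steel follower arm, level with the cam, 30 mm above the bench; moves with the slide (travel 0: x = -95, y = 65 mm in the fixture frame). The arm is part of the slide, 20 mm in x, z 16 to 30 mm, and sticks out left from the tray's rear end to y = 105 mm.
Not all that is in view belongs to the job. What is shaped like the well_plate but black or orange is not meant.

How it is judged:
By the outcome, as a careful person would: the job done as asked, in the order asked, and still so for the second after the job is handed in, with the robot touching nothing.
It also fails if it takes over 53 s, if anything falls off the work surface, if the arm or the gripper's body presses on something with over 40 N, if the wrist force passes 120 N, or if a joint passes its speed limit or range.

### The arm

A 7-joint arm with a two-finger parallel gripper is mounted at the origin on the work surface. World frame = base frame: x ahead of the robot, y to its left, z up, the work surface at z = 0. Lengths are in m, angles in rad, forces in N, time in s.
With the tool pointing down it reaches from about 0.4 to 0.85 m from the base axis. Payload 10.4 kg.
Tool frame: the origin (TCP) lies between the finger pads; the fingertips stand 11 mm ahead of it and the grasp point (between the pads) lies 8 mm behind it; z points along the fingers, y is the direction in which the jaws open and shut (so a half turn about z gives the same grasp; the last joint's range is limited). The gripper opens to 87 mm and grips with 3 to 60 N. Pads are 19 mm wide; open, the fingers measure 117 mm over their backs; the gripper's body (75 mm by 190 mm) begins 51 mm behind the grasp point.
Start: joints at [1.095, 0.332, -0.065, 1.46, 0.022, 1.35, -0.088], TCP at [0.273, -0.562, 0.209] pointing down, gripper open.
Joint ranges: [-2.6, 2.6], [-0.5, 2.12], [-1.47, 1.34], [0.16, 2.42], [-1.27, 4.41], [0.06, 2.06], [-2.6, 2.6]. Speed limits (rad/s): [2.22, 2.22, 2.79, 2.79, 3.14, 3.14, 3.14].

### API

Orientations are given as a unit quaternion [x, y, z, w].
In Python, from bench import r, eyes gives the robot as it stands.
- The arm moves only by the shell command python3 -m inch 'ROWS' [FORCE]. ROWS is a JSON object of lists of equal length, an entry for each row: "translation": the shift along the world's x, y, z scaled (see below), a list of three; "rot": the turn, a rotation vector about the world's x, y, z scaled (see below), a list of three; "jaw": the finger opening in mm, from 0 to 87. In form: {"translation": [[tx, ty, tz], ...], "rot": [[ax, ay, az], ...], "jaw": [jaw, ...]}. A call has 1 to 20 rows; each row is the pose to reach, as a shift and turn from the pose measured when the call began; what a row does not reach only later rows make up. The controller multiplies each number of a shift by 100 mm and each number of a turn by 60 degrees. A row lasts 1/10 s, in which the tool goes at most 50 mm and 8.59 degrees, less where a joint would pass 70% of its speed; a pose out of reach is approached as far as the arm can. A call with a number of a shift or a turn outside -1 to 1 is refused whole. A call with a gripper value outside its range is refused whole. The fingers move at their own pace and stop on an object; FORCE is the grip in N (left out, the last holds). Time passes only in rows, so rows that repeat a pose let the fingers close. It gives the time, the measured TCP pose, the force and the opening at its end, in the units of the state.
- r.read_state(): the state, without advancing time (a new reading comes with each control period).
- eyes.camera(name): name is "scene" or "side" or "wrist"; returns the picture (400x640x3 uint8, blue, green, red); there is no depth.
- eyes.calibration(name): a dict with "fx", "fy", "cx", "cy" (pixels), "R" (3x3) and "t" (3): a world point X has camera coordinates R X + t; the wrist camera has in their place "hand_eye" (4x4, takes a point from camera to tool coordinates, whose origin is the TCP and whose axes are the flange's). Camera axes: x right, y down, z forward; pixel columns grow to the right and rows downward; lengths in m; the calibration is good to about 2 mm. A picture is of the moment at which its call begins: read the wrist's pose just before it. calibration takes no time and is no camera call.
- r.close_job(): hands the job in, once; it reports no verdict.
The state is a dict: "time": time; "joint_positions": joint angles; "joint_vel": joint speeds; "joint_torque": joint torques, N m; "ee_pos": TCP position; "eef_rot": TCP orientation; "ft_force": force on the tool from outside, world axes, zero at the start; "torque": the same for the moment, N m; "width": finger opening in m.
Only numpy, scipy, OpenCV 4.12 (cv2) and the standard library are available. Lean on these libraries where they do the work, as an engineer would, in place of code of your own. Each camera call takes 0.05 s, during which the arm holds its last target. There are 200 camera calls.

## Working session

There is one attempt and no reset: what is moved stays moved. The work goes in short steps, Python scripts to look and compute and a shell command to move; the robot and the scene stay as the last step left them, time stands still between calls to the robot, and variables do not carry over. Pictures are saved under pics/ and viewed, about 8 in all and at most 12, crops included, and the job is handed in when it is done.

```bash
ls; mkdir -p pics; python3 - <<'E'
from bench import r, eyes
import cv2,numpy as np
s=r.read_state(); print(s['time'],s['ee_pos'],s['eef_rot'],s['ft_force'],s['width'])
for n in ('scene','side'):
    im=eyes.camera(n); cv2.imwrite(f'pics/{n}0.png',im)
    c=eyes.calibration(n); print(n,{k:np.round(v,4).tolist() for k,v in c.items()})
E
```

```text
pics
0.0 [ 0.27323012 -0.56165272  0.20803376] [ 9.74476100e-01  2.24490098e-01 -2.03994815e-04 -6.96323985e-04] [ 0.32392628  0.28682603 -0.51380405] 0.08725866673290848
scene {'fx': 370.4031, 'fy': 370.4031, 'cx': 324.8296, 'cy': 196.7815, 'R': [[0.7472, 0.6641, -0.0251], [0.3435, -0.4183, -0.8409], [-0.5689, 0.6197, -0.5407]], 't': [-0.3481, -0.1519, 1.5785]}
side {'fx': 507.0773, 'fy': 507.0773, 'cx': 316.4241, 'cy': 200.6806, 'R': [[-0.7875, -0.6162, 0.0066], [-0.3775, 0.474, -0.7955], [0.4871, -0.629, -0.6059]], 't': [0.3714, 0.3023, 0.973]}
```

View pics/scene0.png

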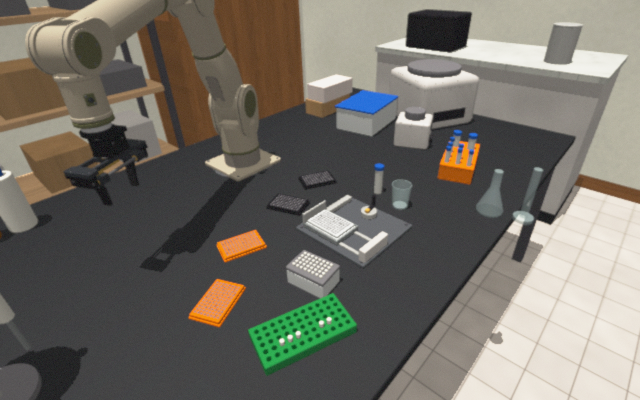

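View pics/side0.png

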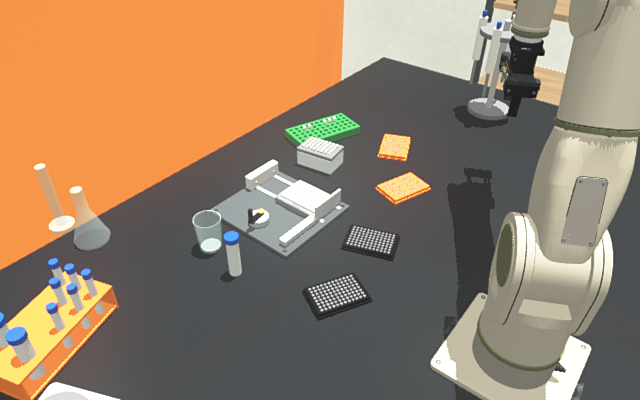

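The scene view shows the fixture around (355,228) and the peg near (373,203). In the side view the fixture is around (280,208) and the peg near (250,215). I'll enlarge both.

```bash
python3 - <<'E'
import cv2,numpy as np
a=cv2.imread('pics/side0.png')[155:260,190:355]; b=cv2.imread('pics/scene0.png')[155:265,285:420]
a=cv2.resize(a,None,fx=4.8,fy=4.8,interpolation=2)  ;a=a[:, :792]
cv2.imwrite('pics/sc.png',a)
cv2.imwrite('pics/bc.png',cv2.resize(b,None,fx=5,fy=5,interpolation=2))
E
```

```text
(no output)
```

View pics/sc.png

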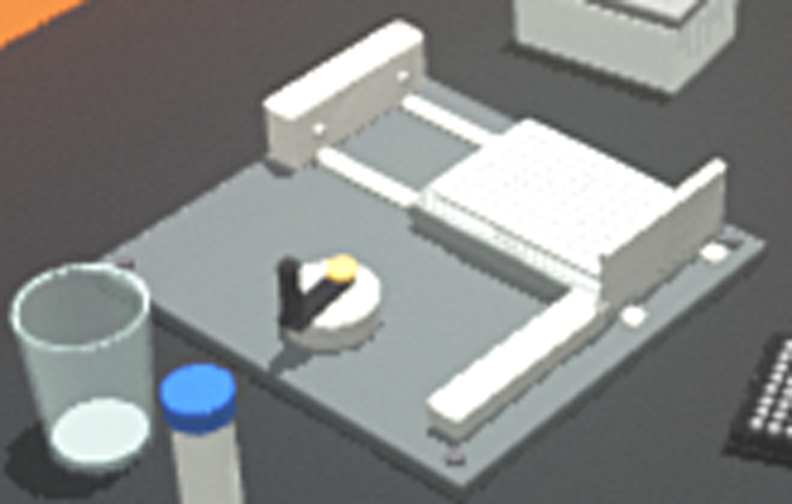

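View pics/bc.png

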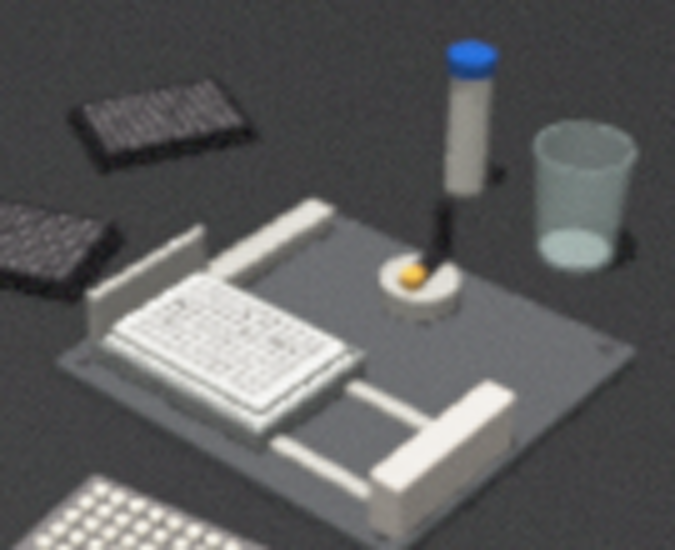

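The crops show the slide fully back, with the well plate seated and the peg pointing left, towards the tube and beaker. Next I'll triangulate the corners, pivot and peg, plus the bystanders.

```bash
cat > h.py <<'E'
import numpy as np
from bench import r, eyes
C={n:eyes.calibration(n) for n in('scene','side')}
def ray(n,u,v):
    c=C[n];R=np.array(c['R']);t=np.array(c['t'])
    return -R.T@t, R.T@np.array([(u-c['cx'])/c['fx'],(v-c['cy'])/c['fy'],1])
def plane(n,u,v,z):
    o,d=ray(n,u,v); return o+d*(z-o[2])/d[2]
def S(x,y,z): return plane('side',190+x/4.8,155+y/4.8,z)
def B(x,y,z): return plane('scene',285+x/5,155+y/5,z)
E
python3 - <<'E'
from h import *
np.set_printoptions(precision=4,suppress=True)
P=dict(cornerBackLeft=(S(462,474,.012),B(330,210,.012)),fl=(S(105,256,.012),B(635,347,.012)),br=(S(765,241,.012),B(58,357,.012)),
pivot=(S(343,264,.041),B(413,272,.041)),peg=(S(290,262,.072),B(443,203,.072)),
tubecap=(S(199,383,.109),B(473,52,.109)),beakertop=(S(82,295,.085),B(585,143,.085)),beakerfoot=(S(100,432,.003),B(577,250,.003)),
plateTopL=(S(602,258,.064),B(204,228,.064)),plateTopR=(S(720,162,.064),B(90,292,.064)),dockRL=(S(295,128,.052),B(490,383,.052)),armtipfront=(S(430,405,.030),B(335,208,.03)))
for k,(a,b) in P.items(): print(k,a,b)
m={k:(a+b)/2 for k,(a,b) in P.items()}
fx=m['fl']-m['cornerBackLeft']; print('len',np.linalg.norm(fx),'yaw',np.arctan2(fx[1],fx[0]))
fy=m['cornerBackLeft']-m['br']; print('len',np.linalg.norm(fy),'yaw',np.arctan2(-fy[0],fy[1]))
yaw=np.arctan2(fx[1]-fy[0],fx[0]+fy[1]);R=np.array([[np.cos(yaw),-np.sin(yaw)],[np.sin(yaw),np.cos(yaw)]])
for k,p in dict(cornerBackLeft=(-.135,.125),fl=(.135,.125),br=(-.135,-.125),pivot=(.002,.065)).items(): print(k,'origin',m[k][:2]-R@p)
o=np.mean([m[k][:2]-R@p for k,p in dict(cornerBackLeft=(-.135,.125),fl=(.135,.125),br=(-.135,-.125),pivot=(.002,.065)).items()],axis=0)
print('yaw',yaw,'o',o); 
for k in m: print(k,'fixt',R.T@(m[k][:2]-o))
d=R.T@(m['peg']-m['pivot'])[:2];print('peg',np.arctan2(d[1],d[0]),np.linalg.norm(d))
from scipy.spatial.transform import Rotation as Q
print(Q.from_quat(r.read_state()['eef_rot']).as_matrix())
E
```

```text
cornerBackLeft [0.5174 0.0557 0.012 ] [0.5404 0.0547 0.012 ]
fl [0.7805 0.046  0.012 ] [0.7851 0.0513 0.012 ]
br [ 0.5085 -0.1875  0.012 ] [ 0.5142 -0.1874  0.012 ]
pivot [ 0.6487 -0.0032  0.041 ] [ 0.654  -0.0047  0.041 ]
peg [0.6422 0.0397 0.072 ] [0.6483 0.0337 0.072 ]
tubecap [0.5785 0.1603 0.109 ] [0.5838 0.1575 0.109 ]
beakertop [0.6906 0.1321 0.085 ] [0.6892 0.1362 0.085 ]
beakerfoot [0.6857 0.1381 0.003 ] [0.6932 0.133  0.003 ]
plateTopL [ 0.5284 -0.068   0.064 ] [ 0.5407 -0.0771  0.064 ]
plateTopR [ 0.5303 -0.1725  0.064 ] [ 0.534  -0.1747  0.064 ]
dockRL [ 0.7421 -0.0657  0.052 ] [ 0.7633 -0.0805  0.052 ]
armtipfront [0.549  0.0423 0.03  ] [0.5586 0.0368 0.03  ]
len 0.25395866942711676 yaw -0.025932474725664668
len 0.24329684475279692 yaw -0.07234670479258536
cornerBackLeft origin [ 0.6577 -0.0762]
fl origin [ 0.6419 -0.0697]
br origin [ 0.6523 -0.0692]
pivot origin [ 0.6462 -0.0688]
yaw -0.048641908801802226 o [ 0.6495 -0.071 ]
cornerBackLeft fixt [-0.1266  0.1201]
fl fixt [0.1273 0.1259]
br fixt [-0.1323 -0.1231]
pivot fixt [-0.0014  0.067 ]
peg fixt [-0.0094  0.1073]
tubecap fixt [-0.0794  0.2263]
beakertop fixt [0.0304 0.2068]
beakerfoot fixt [0.0298 0.2082]
plateTopL fixt [-0.1147 -0.0072]
plateTopR fixt [-0.1122 -0.1082]
dockRL fixt [0.1032 0.0029]
armtipfront fixt [-0.101   0.1057]
peg 1.7665285532718817 0.04108443912745564
[[ 0.8992  0.4375 -0.0006]
 [ 0.4375 -0.8992  0.0011]
 [-0.0001 -0.0012 -1.    ]]
```

The cam is at about 1.77 rad, so I'll turn it clockwise. The fixture yaw is about -0.05 rad. I'm moving over now with the gripper closed, turning so that the jaw axis lies along the fixture's x.

```bash

python3 -m inch '{"translation":[[0.3,0.4,0.3],[0.6,1,0.6],[0.6,1,0.6]],"rot":[[0,0,0.12],[0,0,0.24],[0,0,0.35]],"jaw":[0,0,0]}' 20
python3 -m inch '{"translation":[[0.3,0.5,0.3],[0.6,1,0.4],[0.6,1,0.4]],"rot":[[0,0,0.12],[0,0,0.24],[0,0,0.35]],"jaw":[0,0,0]}'
python3 -m inch '{"translation":[[0.3,0.5,0],[0.6,1,0],[0.6,1,0]],"rot":[[0,0,0.12],[0,0,0.24],[0,0,0.3]],"jaw":[0,0,0]}'
python3 -m inch '{"translation":[[0.3,0.5,0],[0.6,1,0],[0.6,1,0]],"rot":[[0,0,0],[0,0,0],[0,0,0]],"jaw":[0,0,0]}'
python3 -m inch '{"translation":[[0.3,0.5,0],[0.6,1,0],[0.6,1,0],[0.6,1,0]],"rot":[[0,0,0],[0,0,0],[0,0,0],[0,0,0]],"jaw":[0,0,0,0]}'
python3 - <<'E'
from h import *
import cv2
from scipy.spatial.transform import Rotation as Q
s=r.read_state(); im=eyes.camera('wrist'); cv2.imwrite('pics/w0.png',im)
np.save('w0.npy',np.r_[s['ee_pos'],s['eef_rot']])
print(s['joint_positions'],s['ee_pos'],Q.from_quat(s['eef_rot']).as_matrix());print(eyes.calibration('wrist'))
E
```

```text
time: 0.4
ee_pos: [0.3355, -0.459, 0.2695]
eef_rot: [0.916, 0.402, 0.0, -0.0]
ft_force: [0.2, -0.1, 0.5]
width: 0.0707
time: 0.7
ee_pos: [0.3979, -0.3553, 0.3109]
eef_rot: [0.824, 0.566, 0.001, 0.0]
ft_force: [0.9, -0.6, 0.5]
width: 0.0473
time: 1.0
ee_pos: [0.4601, -0.2504, 0.311]
eef_rot: [0.722, 0.692, 0.002, 0.0]
ft_force: [-0.1, -0.1, 0.7]
width: 0.0228
time: 1.3
ee_pos: [0.5216, -0.1458, 0.3108]
eef_rot: [0.721, 0.693, 0.002, -0.0]
ft_force: [0.9, 0.6, -0.3]
width: 0.0026
time: 1.7
ee_pos: [0.5823, -0.042, 0.31]
eef_rot: [0.719, 0.695, 0.002, -0.002]
ft_force: [-0.6, -0.0, 0.4]
width: 0.0001
[ 0.46652528  0.25745707 -0.5809266   1.3813015   0.13491708  1.54198363
 -0.13574496] [ 0.58229168 -0.04200911  0.30997876] [[ 0.03295769  0.99945582  0.00136437]
 [ 0.9994414  -0.03296471  0.00549617]
 [ 0.00553816  0.00118246 -0.99998397]]
{'fx': 292.68491320285744, 'fy': 292.68491320285744, 'cx': 314.74642951592597, 'cy': 199.0443426844116, 'hand_eye': array([[-1.11027621e-03, -9.60678152e-01, -2.77662125e-01,
         7.55433578e-02],
       [ 9.99999382e-01, -1.05016450e-03, -3.65211607e-04,
        -9.94570736e-04],
       [ 5.92599034e-05, -2.77662359e-01,  9.60678724e-01,
        -1.76164784e-01],
       [ 0.00000000e+00,  0.00000000e+00,  0.00000000e+00,
         1.00000000e+00]])}
```

View pics/w0.png

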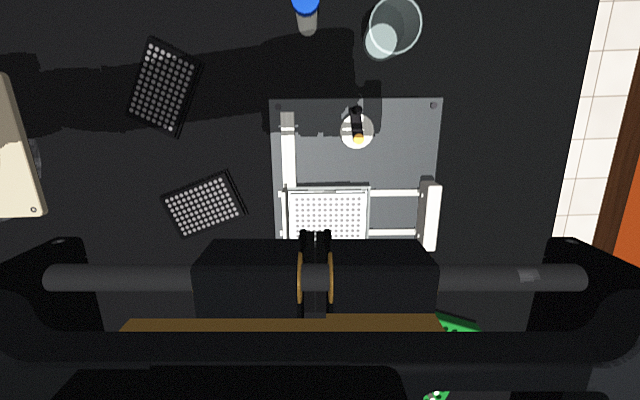

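The wrist view from above shows the pivot at (358,139) and the peg top near (356,109). The left plate edge runs from (269,99) to (442,97), and the well plate is seated.

```bash
cat >> h.py <<'E'
from scipy.spatial.transform import Rotation as Q
def W(pose,u,v,z):
    c=eyes.calibration('wrist');H=np.array(c['hand_eye']);T=np.eye(4);T[:3,:3]=Q.from_quat(pose[3:]).as_matrix();T[:3,3]=pose[:3]
    M=T@H;d=M[:3,:3]@[(u-c['cx'])/c['fx'],(v-c['cy'])/c['fy'],1];o=M[:3,3]
    return o+d*(z-o[2])/d[2]
E
python3 - <<'E'
from h import *
import cv2
p=np.load('w0.npy');np.set_printoptions(precision=4,suppress=True)
for n,a in dict(bl=(269,99,.012),fl=(442,97,.012),pivot=(358,139,.041),peg=(356,109,.072),dockRL=(420,181,.052),armtipL=(281,112,.03),armtipR=(295,112,.03)).items(): print(n,W(p,*a))
im=cv2.imread('pics/w0.png')
a=cv2.resize(im[85:255,255:455],None,fx=3.5,fy=3.5,interpolation=2);cv2.imwrite('pics/w0c.png',cv2.convertScaleAbs(a,alpha=1.6))
E
```

```text
bl [0.5147 0.0603 0.012 ]
fl [0.7802 0.0542 0.012 ]
pivot [ 0.6476 -0.0024  0.041 ]
peg [0.6402 0.04   0.072 ]
dockRL [ 0.7404 -0.0674  0.052 ]
armtipL [0.5338 0.0403 0.03  ]
armtipR [0.5548 0.0396 0.03  ]
```

View pics/w0c.png

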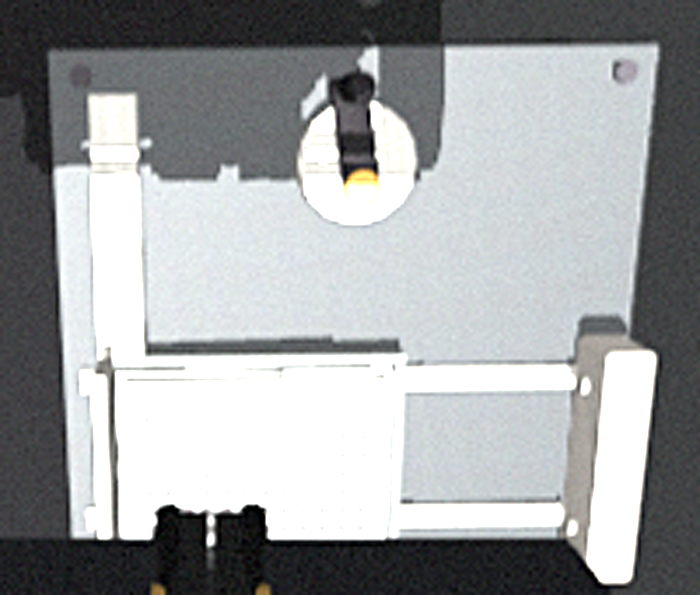

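Wrist and side views agree on the pivot at (0.6476,-0.003), the peg at (0.640,0.040) and a yaw of about -0.03 rad. I'll descend behind the peg, push +x with the front face, then push -y from the left side.

```bash

python3 -m inch '{"translation":[[0.1,0.4,-0.4],[0.23,0.78,-0.8],[0.23,0.78,-1],[0.23,0.78,-1]],"rot":[[0,0,0],[0,0,0],[0,0,0],[0,0,0]],"jaw":[0,0,0,0]}'
python3 -m inch '{"translation":[[0,0,-0.4],[0,0,-0.8],[0,0,-1],[0,0,-1]],"rot":[[0,0,0],[0,0,0],[0,0,0],[0,0,0]],"jaw":[0,0,0,0]}'
python3 -m inch '{"translation":[[0,0,-0.2],[0,0,-0.4],[0,0,-0.52],[0,0,-0.52]],"rot":[[0,0,0],[0,0,0],[0,0,0],[0,0,0]],"jaw":[0,0,0,0]}'
```

```text
time: 2.15
ee_pos: [0.6024, 0.0331, 0.2057]
eef_rot: [0.719, 0.695, -0.001, -0.003]
ft_force: [-0.1, -0.3, 0.0]
width: 0.0001
time: 2.55
ee_pos: [0.6012, 0.0297, 0.1043]
eef_rot: [0.72, 0.693, -0.003, -0.004]
ft_force: [0.2, -0.5, 0.4]
width: 0.0006
time: 2.95
ee_pos: [0.6013, 0.0284, 0.0526]
eef_rot: [0.721, 0.693, -0.003, -0.004]
ft_force: [-0.2, -0.2, -0.1]
width: 0.0001
```

```bash

python3 -m inch '{"translation":[[0,0.08,0.06],[0,0.1,0.06],[0.06,0.1,0.06],[0.12,0.1,0.06],[0.18,0.1,0.06],[0.24,0.1,0.06],[0.28,0.1,0.06]],"rot":[[0,0,0],[0,0,0],[0,0,0],[0,0,0],[0,0,0],[0,0,0],[0,0,0]],"jaw":[0,0,0,0,0,0,0]}'
python3 -m inch '{"translation":[[0.05,0,0],[0.1,0,0],[0.15,0,0],[0.2,0,0],[0.25,0,0],[0.28,0,0],[0.28,0,0]],"rot":[[0,0,0],[0,0,0],[0,0,0],[0,0,0],[0,0,0],[0,0,0],[0,0,0]],"jaw":[0,0,0,0,0,0,0]}'
python3 - <<'E'
from h import *
import cv2
ims=[cv2.resize(eyes.camera('side')[165:255,190:350],None,fx=4,fy=4,interpolation=2)]
s=r.read_state();im=eyes.camera('wrist');np.save('w1.npy',np.r_[s['ee_pos'],s['eef_rot']]);print(s['ee_pos'])
cv2.imwrite('pics/s1.png',np.vstack([ims[0],cv2.resize(im,(640,400))[:230]]))
E
```

```text
time: 3.65
ee_pos: [0.6299, 0.0383, 0.0584]
eef_rot: [0.721, 0.693, -0.003, -0.004]
ft_force: [-0.0, -0.6, -1.0]
width: 0.0004
time: 4.35
ee_pos: [0.6583, 0.0385, 0.0586]
eef_rot: [0.721, 0.693, -0.003, -0.004]
ft_force: [-2.7, 0.7, 4.1]
width: 0.0006
[0.65828678 0.03845084 0.05864779]
```

View pics/s1.png

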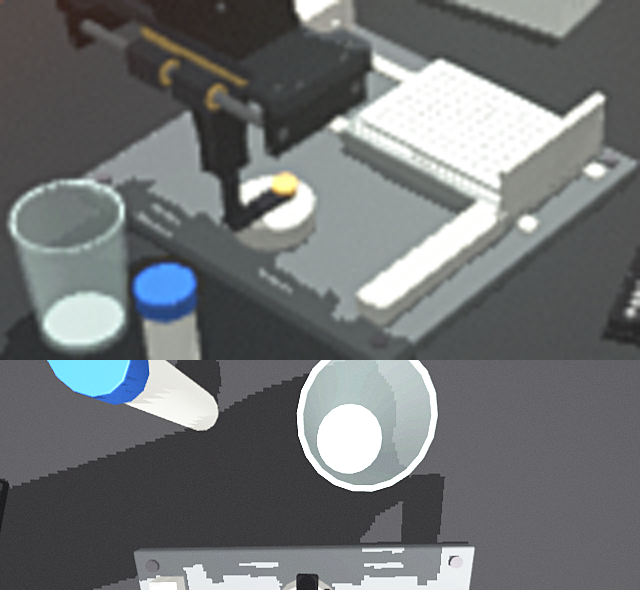

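```bash

python3 - <<'E'
from h import *
import cv2
def pj(X):
    c=C['side'];p=np.array(c['R'])@X+c['t'];return ((c['fx']*p[0]/p[2]+c['cx']-190)*4,(c['fy']*p[1]/p[2]+c['cy']-165)*4)
print('tip',pj(np.array([.6583,.0385,.0476])),'pegtop0',pj(np.array([.640,.04,.072])),'peg45',pj(np.array([.677,.027,.072])),'piv',pj(np.array([.6476,-.003,.041])))
im=eyes.camera('wrist')[130:300,210:410];sc=eyes.camera('scene')[150:270,285:425]
cv2.imwrite('pics/s2.png',np.hstack([cv2.convertScaleAbs(cv2.resize(im,(440,374)),alpha=1.5),cv2.resize(sc,(436,374),interpolation=2)])[:, :800])
E
```

```text
tip (np.float64(226.94895100552355), np.float64(198.53841363813478)) pegtop0 (np.float64(244.06780057667652), np.float64(180.00169099731966)) peg45 (np.float64(215.08396683247997), np.float64(146.34262368190446)) piv (np.float64(286.85939463901695), np.float64(180.8016198536044))
```

View pics/s2.png

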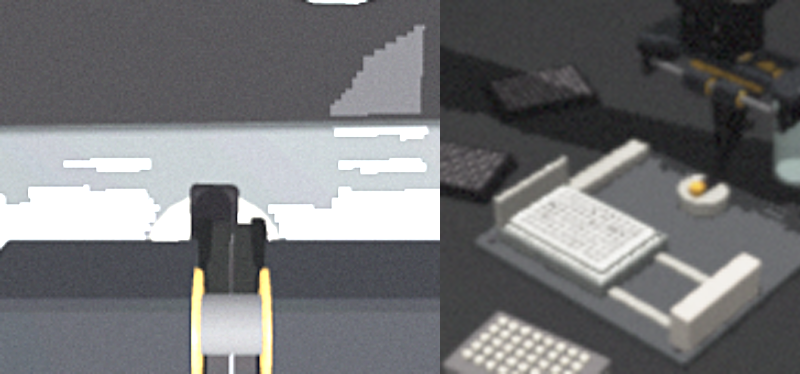

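```bash

python3 - <<'E'
from h import *
p=np.load('w1.npy')
for n,a in dict(a72=(306.8,221,.072),a38=(306.8,221,.038),a38top=(306.8,214.5,.038),a72top=(306.8,214.5,.072),discL=(278,238,.032),discR=(336,238,.032),disctop=(307,218,.032),fingerR=(328,231,.07),fingerL=(300,231,.07)).items(): print(n,W(p,*a).round(4))
s=r.read_state();print(s['ft_force'],s['torque'])
E
python3 - <<'E'
import cv2
from bench import eyes
im=eyes.camera('side')[190:235,225:285];cv2.imwrite('pics/s3.png',cv2.convertScaleAbs(cv2.resize(im,None,fx=12,fy=12,interpolation=2),alpha=2.0,beta=20))
E
```

```text
a72 [0.6532 0.0536 0.072 ]
a38 [0.6514 0.0411 0.038 ]
a38top [0.6516 0.046  0.038 ]
a72top [0.6534 0.0576 0.072 ]
discL [0.6288 0.0261 0.032 ]
discR [0.6723 0.0245 0.032 ]
disctop [0.6513 0.0412 0.032 ]
fingerR [0.6656 0.0459 0.07  ]
fingerL [0.6487 0.0466 0.07  ]
[-1.09692065  0.50544308  4.28964794] [0.05346347 0.31574164 0.00474565]
```

View pics/s3.png

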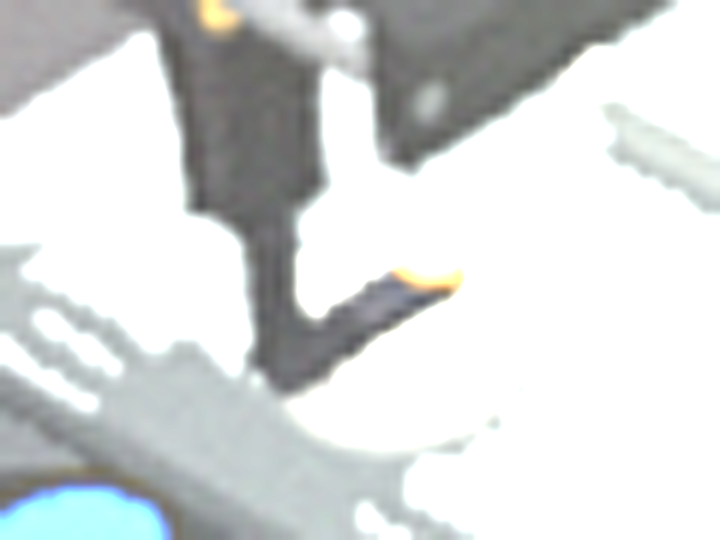

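The fingertip seems to be skimming the peg's top: both views put its lower end near z≈0.07 rather than 0.047, and the peg has moved only slightly. I'll lift, back off and measure where the tip really is.

```bash

python3 -m inch '{"translation":[[0,0,0.2],[0,0,0.2],[-0.3,0,0.2],[-0.6,0,0.2],[-0.6,0,0],[-0.6,0,-0.05],[-0.6,0,-0.05]],"rot":[[0,0,0],[0,0,0],[0,0,0],[0,0,0],[0,0,0],[0,0,0],[0,0,0]],"jaw":[0,0,0,0,0,0,0]}'
python3 - <<'E'
from h import *
import cv2
s=r.read_state();w=eyes.camera('wrist');np.save('w2.npy',np.r_[s['ee_pos'],s['eef_rot']]);sd=eyes.camera('side')
cv2.imwrite('pics/w2f.png',w);cv2.imwrite('pics/sd2f.png',sd)
a=cv2.resize(sd[190:250,220:310],(600,400),interpolation=2);b=cv2.resize(w[190:250,240:360],(600,200*3//2-100+100),interpolation=2)
cv2.imwrite('pics/m2.png',cv2.convertScaleAbs(np.vstack([a,b])[:600],alpha=1.6,beta=20))
print(a.shape,b.shape,s['ee_pos'])
def pj(X):
    c=C['side'];p=np.array(c['R'])@X+c['t'];return ((c['fx']*p[0]/p[2]+c['cx']-220)*6.667,(c['fy']*p[1]/p[2]+c['cy']-190)*6.667)
e=s['ee_pos']
for z in(.03,.04,.05,.06,.07):print(z,np.round(pj(np.r_[e[:2],z])))
E
```

```text
time: 5.3
ee_pos: [0.5978, 0.0381, 0.0525]
eef_rot: [0.721, 0.693, -0.003, -0.005]
ft_force: [0.4, 1.0, -0.2]
width: 0.0005
(400, 600, 3) (300, 600, 3) [0.59781882 0.03808254 0.05253871]
0.03 [303. 267.]
0.04 [302. 246.]
0.05 [300. 225.]
0.06 [299. 203.]
0.07 [297. 181.]
```

View pics/m2.png

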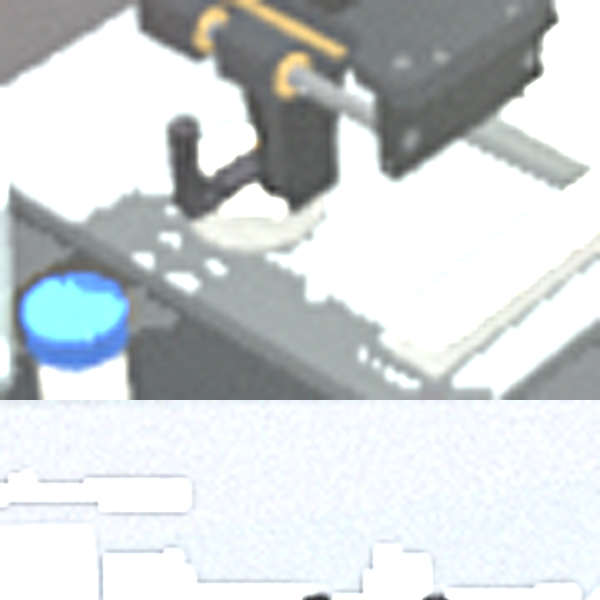

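The tip's lower end is at (295,205) in the crop, so z≈0.065 with the TCP at 0.0525. With the jaws shut, the tips end about 13 mm above the TCP. I'll lower to TCP z≈0.035 and redo the push.

```bash

python3 - <<'E'
from h import *
print(plane('side',220+185/6.667,190+122/6.667,.072))
E
python3 -m inch '{"translation":[[0,0,-0.1],[0,0,-0.17],[0,0,-0.17]],"rot":[[0,0,0],[0,0,0],[0,0,0]],"jaw":[0,0,0]}'
```

```text
[0.6507472  0.04011691 0.072     ]
time: 5.7
ee_pos: [0.5981, 0.0384, 0.0354]
eef_rot: [0.721, 0.693, -0.003, -0.005]
ft_force: [-0.5, -0.3, 0.4]
width: 0.0004
```

```bash

python3 -m inch '{"translation":[[0.1,-0.02,0],[0.2,-0.02,0],[0.28,-0.02,0],[0.34,-0.02,0],[0.4,-0.02,0]],"rot":[[0,0,0],[0,0,0],[0,0,0],[0,0,0],[0,0,0]],"jaw":[0,0,0,0,0]}'
python3 -m inch '{"translation":[[0.06,-0.02,0],[0.12,-0.04,0],[0.18,-0.06,0],[0.22,-0.06,0],[0.22,-0.06,0]],"rot":[[0,0,0],[0,0,0],[0,0,0],[0,0,0],[0,0,0]],"jaw":[0,0,0,0,0]}'
python3 - <<'E'
from h import *
import cv2
sd=eyes.camera('side');cv2.imwrite('pics/sd3.png',sd)
cv2.imwrite('pics/m3.png',cv2.convertScaleAbs(cv2.resize(sd[190:250,220:310],(780,520),interpolation=2),alpha=1.5,beta=20))
E
```

```text
time: 6.2
ee_pos: [0.6384, 0.0365, 0.0353]
eef_rot: [0.721, 0.693, -0.004, -0.005]
ft_force: [-4.0, -0.1, 1.0]
width: 0.0006
time: 6.7
ee_pos: [0.6603, 0.0303, 0.0351]
eef_rot: [0.721, 0.693, -0.004, -0.005]
ft_force: [-4.4, -0.5, 1.8]
width: 0.0005
```

View pics/m3.png

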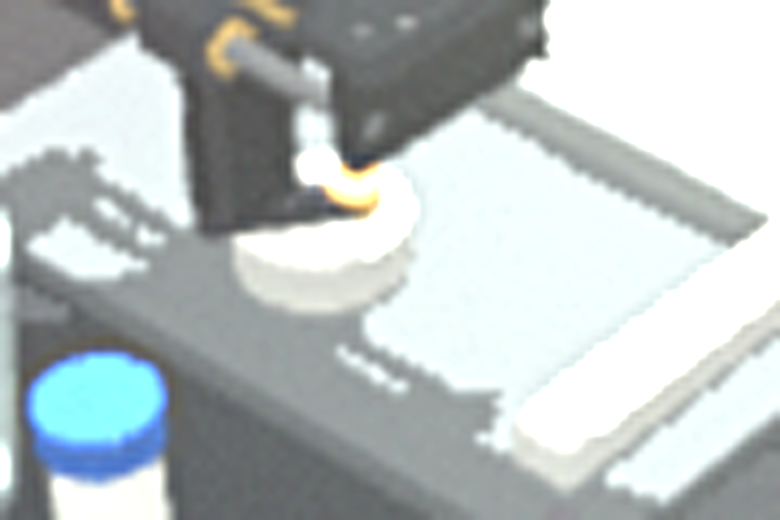

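The peg is now pushed round by the tip at about 4 N and stands at roughly 45°. I'll come round to its left side and push -y.

```bash

python3 -m inch '{"translation":[[-0.1,0,0],[-0.1,0,0],[-0.1,0.24,0],[-0.1,0.24,0],[0.1,0.24,0],[0.3,0.24,0],[0.3,0.24,0]],"rot":[[0,0,0],[0,0,0],[0,0,0],[0,0,0],[0,0,0],[0,0,0],[0,0,0]],"jaw":[0,0,0,0,0,0,0]}'
python3 -m inch '{"translation":[[0,-0.06,0],[0,-0.12,0],[0,-0.17,0],[0,-0.22,0],[0,-0.27,0],[0,-0.32,0],[0,-0.36,0],[0,-0.36,0]],"rot":[[0,0,0],[0,0,0],[0,0,0],[0,0,0],[0,0,0],[0,0,0],[0,0,0],[0,0,0]],"jaw":[0,0,0,0,0,0,0,0]}'

```

```text
time: 7.45
ee_pos: [0.692, 0.0538, 0.0351]
eef_rot: [0.721, 0.693, -0.003, -0.005]
ft_force: [-0.3, -0.2, 0.2]
width: 0.0005
time: 8.25
ee_pos: [0.6921, 0.0168, 0.0351]
eef_rot: [0.722, 0.692, -0.003, -0.005]
ft_force: [0.5, 0.6, -0.5]
width: 0.0002
```

```bash

python3 -m inch '{"translation":[[0,-0.03,0],[0,-0.05,0],[0,-0.05,0]],"rot":[[0,0,0],[0,0,0],[0,0,0]],"jaw":[0,0,0]}'
python3 - <<'E'
from h import *
import cv2
sd=eyes.camera('side');cv2.imwrite('pics/sd4.png',sd)
# brass pivot & bar: dark mask around cam, coarse print
g=cv2.cvtColor(sd,cv2.COLOR_BGR2GRAY)[196:232,232:282]
for i,row in enumerate(g): print(196+i,''.join('#' if v<50 else '+' if v<90 else '-' if v<150 else '.' for v in row))
E
```

```text
time: 8.55
ee_pos: [0.6921, 0.0113, 0.0351]
eef_rot: [0.722, 0.692, -0.003, -0.005]
ft_force: [0.2, -0.2, -0.4]
width: 0.0005
196 -.....+#++#######+-...+##+++###+---.---...........
197 ......-##+#######+-...+##++###+--....----.........
198 ...-..-##########+-...++####+--........-------....
199 .-.-..-##+#######+-...-+###+--............-----...
200 -.....-+#########+-...-+++---..............------.
201 ---....+#+########+...----.................-------
202 .......+##+++#####+........................-------
203 ....-..+##+++####+-........................-------
204 --....--+#++###+---.........................------
205 +-.....--+###+---.............................----
206 -+--.....+###+-........--------.................--
207 ---+--..-+###+-.......-.......---.................
208 ----++---+###+-..................-................
209 --.--+---+###+-...................-...............
210 +---+-+--+###+-........--..........-..............
211 -+-+-----+###++-------+++-..........-.............
212 -++-+-+--+####++++++++#+++-.........-.............
213 -+-------++#####+##+#++++++-----...
[... 305 characters left out ...]
--------.............-----..............
220 --------------------........--------..............
221 -------------+---------------------...............
222 +-+--+-----------------------------...............
223 ---+-------------------------------...............
224 ++-------------+------------------................
225 ++++--------------------------------...-..........
226 +++++--+-+------+------------------------.........
227 ++++++--------------------------------++-.........
228 +++++++++------------------------------+--........
229 #+++++++++--------------------------------........
230 +++#+++++++-----+--+------------------+-..........
231 ---++++++++++---------------------------..........
```

```bash

python3 - <<'E'
from h import *
p=plane('side',243.3,214,.038);print(p, np.arctan2(p[1]+.003,p[0]-.6476))
def pj(X):
    c=C['side'];p=np.array(c['R'])@X+c['t'];return (c['fx']*p[0]/p[2]+c['cx'],c['fy']*p[1]/p[2]+c['cy'])
for z in (.035,.05,.06,.07):print(z,pj(np.array([.692,.0113,z])))
for th in (0,.4,.8):
  x=np.array([.6476+.042*np.cos(th),-.003+.042*np.sin(th)]);print(th,pj(np.r_[x,.038]),pj(np.r_[x,.072]))
E
```

```text
[0.67565202 0.03388544 0.038     ] 0.9205980004918906
0.035 (np.float64(245.07323057400941), np.float64(208.01777226459117))
0.05 (np.float64(244.6030243706066), np.float64(203.31564445641828))
0.06 (np.float64(244.28580435203793), np.float64(200.14339989684822))
0.07 (np.float64(243.96553449608552), np.float64(196.9406565368182))
0 (np.float64(249.62821240532486), np.float64(204.73148738107534)) (np.float64(248.6318402909655), np.float64(193.9735930424653))
0.4 (np.float64(246.03700361889798), np.float64(208.34802075874288)) (np.float64(244.9722407291948), np.float64(197.54747593210882))
0.8 (np.float64(244.86982314078182), np.float64(212.47930770818277)) (np.float64(243.7743367054425), np.float64(201.6320414442459))
```

The peg is at about 0.85 rad and the tips are thinner than I assumed, so the finger passed beside it. I'll go back and push nearer the peg.

```bash

python3 -m inch '{"translation":[[0.07,0,0],[0.07,0.2,0],[0.07,0.43,0],[0.07,0.43,0],[-0.13,0.43,0],[-0.13,0.43,0]],"rot":[[0,0,0],[0,0,0],[0,0,0],[0,0,0],[0,0,0],[0,0,0]],"jaw":[0,0,0,0,0,0]}'
python3 -m inch '{"translation":[[0,-0.05,0],[0.02,-0.1,0],[0.04,-0.15,0],[0.06,-0.2,0],[0.07,-0.24,0],[0.08,-0.28,0],[0.08,-0.28,0]],"rot":[[0,0,0],[0,0,0],[0,0,0],[0,0,0],[0,0,0],[0,0,0],[0,0,0]],"jaw":[0,0,0,0,0,0,0]}'
python3 -m inch '{"translation":[[0.01,-0.04,0],[0.02,-0.08,0],[0.03,-0.12,0],[0.03,-0.14,0],[0.03,-0.14,0]],"rot":[[0,0,0],[0,0,0],[0,0,0],[0,0,0],[0,0,0]],"jaw":[0,0,0,0,0]}'
python3 - <<'E'
from h import *
import cv2
sd=eyes.camera('side');cv2.imwrite('pics/sd5.png',sd)
g=cv2.cvtColor(sd,cv2.COLOR_BGR2GRAY)[196:222,232:282]
for i,row in enumerate(g): print(196+i,''.join('#' if v<50 else '+' if v<90 else '-' if v<150 else '.' for v in row))
E
```

```text
time: 9.2
ee_pos: [0.6777, 0.0557, 0.0349]
eef_rot: [0.721, 0.693, -0.004, -0.005]
ft_force: [0.6, 0.5, 0.1]
width: 0.0006
time: 9.9
ee_pos: [0.6874, 0.0286, 0.0353]
eef_rot: [0.721, 0.693, -0.002, -0.005]
ft_force: [3.9, 4.9, -1.6]
width: 0.0003
time: 10.4
ee_pos: [0.6908, 0.0143, 0.0352]
eef_rot: [0.721, 0.693, -0.002, -0.005]
ft_force: [0.6, 3.9, -0.7]
width: 0.0003
196 -....-############+..-+#++++####+------...........
197 ..-..-+#+#########+..-+##++###++--....---.........
198 .--...+##+########+..-+##++#++---......-------....
199 ..-...+##+########+-..+####+---...........-----...
200 --....+###########+-..++##+--..............------.
201 --.-.--##+########+-..-++---...............-------
202 .-.-.--###########+-...---.................-------
203 ......-###########+-.....-..-..............-------
204 ...-..-+###########+-........----...........------
205 -.....--++######++#++--.........--............----
206 +--....---+##+##+++++++...........---...........--
207 -+--......-+---+##++++++-...........-.............
208 --++-----..--.--++##+++#++-.........--............
209 ---+--++---....---++#++##+...........-............
210 ----+-+--+---......-++#+#+...........-............
211 ++---+----+----......-+##+........................
212 -+-+--------++-........-++-..........--...........
213 +-----+-----++--........-++-----.....-............
214 +-+-----+-------..........-----.....--............
215 +-----+-------+--..................--.............
216 -------------++---................---.............
217 +-++----------------.............----.............
218 -+--+-+----------------......--------.............
219 --+----------------------------------.............
220 ---------+--------------------------..............
221 ---+------+-----+------------------...............
```

```bash

python3 -m inch '{"translation":[[0,-0.02,0],[0,-0.03,0],[0,-0.03,0]],"rot":[[0,0,0],[0,0,0],[0,0,0]],"jaw":[0,0,0]}'
python3 -m inch '{"translation":[[0,0.2,0],[0,0.3,0],[0,0.3,0.4],[0,0.3,0.8],[-0.4,0.1,1],[-0.8,-0.1,1],[-1,-0.2,1],[-1,-0.2,1]],"rot":[[0,0,0],[0,0,0],[0,0,0],[0,0,0],[0,0,0],[0,0,0],[0,0,0],[0,0,0]],"jaw":[0,0,0,0,0,0,0,0]}'
python3 -m inch '{"translation":[[0,-0.2,0.4],[0,-0.4,0.8],[0,-0.5,1],[0,-0.5,1],[0,-0.5,1]],"rot":[[0,0,0],[0,0,0],[0,0,0],[0,0,0],[0,0,0]],"jaw":[0,0,0,0,0]}'
python3 - <<'E'
from h import *
import cv2
s=r.read_state();w=eyes.camera('wrist');np.save('w6.npy',np.r_[s['ee_pos'],s['eef_rot']]);cv2.imwrite('pics/w6.png',w)
print(s['ee_pos'])
def pj(X):
    c=eyes.calibration('wrist');H=np.array(c['hand_eye']);T=np.eye(4);T[:3,:3]=Q.from_quat(s['eef_rot']).as_matrix();T[:3,3]=s['ee_pos']
    p=np.linalg.inv(T@H)@np.r_[X,1];return c['fx']*p[0]/p[2]+c['cx'],c['fy']*p[1]/p[2]+c['cy']
u,v=np.round(pj([.66,-.004,.041])).astype(int);print(u,v)
x0,y0=u-100,v-75
cv2.imwrite('pics/w6c.png',cv2.convertScaleAbs(cv2.resize(w[y0:y0+150,x0:x0+200],(800,600),interpolation=2),alpha=1.2));print(x0,y0)
E
```

```text
time: 10.75
ee_pos: [0.6906, 0.0112, 0.0353]
eef_rot: [0.721, 0.693, -0.002, -0.005]
ft_force: [1.1, 3.9, -1.0]
width: 0.0006
time: 11.55
ee_pos: [0.5886, -0.0105, 0.1358]
eef_rot: [0.722, 0.692, -0.003, -0.004]
ft_force: [1.6, -0.1, -0.1]
width: 0.0004
time: 12.05
ee_pos: [0.5891, -0.0595, 0.2356]
eef_rot: [0.722, 0.692, -0.003, -0.004]
ft_force: [-0.4, 0.8, -0.6]
width: 0.0005
[ 0.58912168 -0.05949632  0.23562014]
373 129
273 54
```

```bash

python3 - <<'E'
from h import *
import cv2
w=cv2.imread('pics/w6.png');g=cv2.cvtColor(w,cv2.COLOR_BGR2GRAY)
for i in range(100,165): print(i,''.join('#' if v<45 else '+' if v<75 else '-' if v<140 else '.' for v in g[i,330:425]))
hsv=cv2.cvtColor(w,cv2.COLOR_BGR2HSV);m=cv2.inRange(hsv,(12,110,120),(35,255,255))[100:165,330:425];ys,xs=np.nonzero(m);print(xs.mean()+330,ys.mean()+100,len(xs))
E
```

```text
100 -------------------------------------------------------------------............................
101 -------------------------------------------------------------------............................
102 ------------------------------------------------------------------.............................
103 -----------------------------------------------------------------..............................
104 -----------------------------------------------------------------..............................
105 --------------------------------------------+--------------------..............................
106 --------------------------------------........-------------------..............................
107 -----------------------------------..............----------------..............................
108 ---------------------------------..................--------------..............................
109 -------------------------------......................------------..............................
110 ------------------------------........................-----------..............................

[... 4740 characters left out ...]
...........................................................
159 ...............................................................................................
160 ...............................................................................................
161 ...............................................................................................
162 ...............................................................................................
163 ...............................................................................................
164 ...............................................................................................
365.57142857142856 124.92857142857143 14
```

```bash

python3 - <<'E'
from h import *
import cv2
p=np.load('w6.npy')
w=cv2.imread('pics/w6.png');g=cv2.cvtColor(w,cv2.COLOR_BGR2GRAY)
pts=[]
for u in range(376,398):
    c=np.nonzero(g[110:145,u]<75)[0]+110; pts.append(W(p,u,(c.min()+c.max())/2,.038)[:2])
pts=np.array(pts);print('bar yaw',np.polyfit(pts[:,0],pts[:,1],1)[0],pts.mean(0))
m=pts.mean(0);print('bar from pivot',np.arctan2(m[1]+.003,m[0]-.6476))
# peg top centre ~ (401,129)
q=W(p,402,129.5,.072);print('peg',q,np.arctan2(q[1]+.003,q[0]-.6476))
# fixture left edge
E0=[]
for u in (300,320,420,440):
    col=g[20:100,u].astype(int);d=np.diff(cv2.GaussianBlur(col.astype(np.float32).reshape(-1,1),(1,5),0).ravel());k=int(d.argmax());E0.append(W(p,u,20+k+.5,.012)[:2]);print(u,20+k,d[k])
E0=np.array(E0);print(E0,'fix yaw',np.polyfit(E0[:,0],E0[:,1],1)[0])
# rail edge bottom
w0=cv2.resize(w[40:240,230:500],None,fx=2.9,fy=2.9,interpolation=2);cv2.imwrite('pics/w6c.png',w0)
E
```

```text
bar yaw -0.11436356213556294 [ 0.67751445 -0.00379445]
bar from pivot -0.026551033609545964
peg [ 0.68728593 -0.00417949  0.072     ] -0.02971182518805937
300 79 23.25
320 79 20.0
420 76 42.75
440 76 39.0
[[0.57214001 0.05990993]
 [0.59756909 0.05879822]
 [0.72404048 0.05680548]
 [0.74921401 0.05570274]] fix yaw -0.021056031056213252
```

View pics/w6c.png

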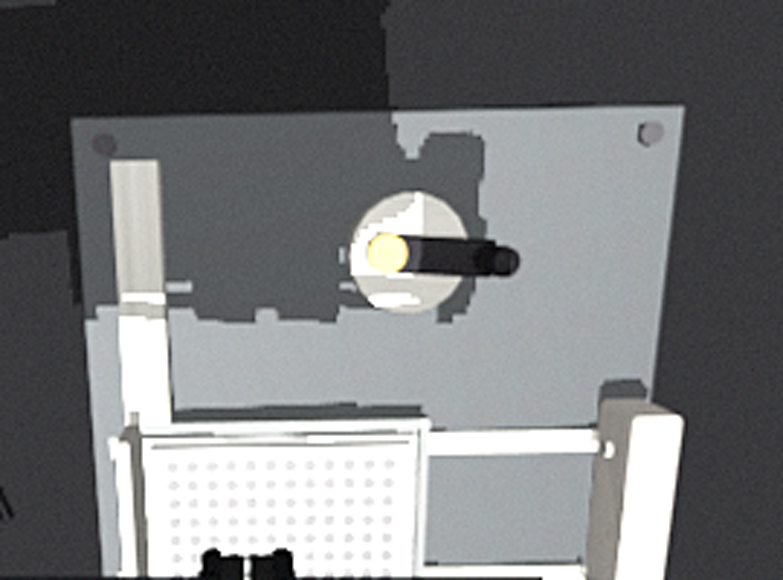

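The view shows the peg pointing forward: the pivot is at (364,127) and the peg top at (404.5,130). The slide is still at the back with the well plate seated.

```bash

python3 - <<'E'
from h import *
p=np.load('w6.npy')
a=W(p,364.1,127.2,.041);b=W(p,404.5,130.3,.072);d=b-a;print(a,b,np.arctan2(d[1],d[0]),np.hypot(*d[:2]))
# bar centreline: black from col 420 (236/271) to 490 (240/276) in crop
q=[W(p,230+x/2.9,40+y/2.9,.038) for x,y in((420,(234+273)/2),(480,(238+276)/2))];d=q[1]-q[0];print('bar',np.arctan2(d[1],d[0]))
# fixture: left edge z .012, plate (rim) edge, push plate
f=[W(p,230+x/2.9,40+y/2.9,.012) for x,y in((72,119),(685,106))];d=f[1]-f[0];print('edge',f,np.arctan2(d[1],d[0]))
for n,x,y,z in(('pushplateL rear top',118,430,.064),('front',140,430,.064),('rail1 top back',427,443,.02),('rail1 front',600,441,.02),('tray left rim b',150,424,.03),('tray left rim f',428,418,.03),('dock rear L top',632,410,.052),('armtip L',110,160,.03),('armtipR',159,160,.03)): print(n,W(p,230+x/2.9,40+y/2.9,z))
E
```

```text
[ 0.64934789 -0.00127293  0.041     ] [ 0.69013171 -0.00517972  0.072     ] -0.09550111984979695 0.0409705194160875
bar -0.0988095756585883
edge [array([0.51440728, 0.06060848, 0.012     ]), array([0.7821588 , 0.05419886, 0.012     ])] -0.023934110847777256
pushplateL rear top [ 0.53192032 -0.06822785  0.064     ]
front [ 0.54122345 -0.06860198  0.064     ]
rail1 top back [ 0.67099386 -0.09113052  0.02      ]
rail1 front [ 0.75293781 -0.09342926  0.02      ]
tray left rim b [ 0.54101714 -0.07417584  0.03      ]
tray left rim f [ 0.66926875 -0.07650201  0.03      ]
dock rear L top [ 0.75262265 -0.07118676  0.052     ]
armtip L [0.53251181 0.04167171 0.03      ]
armtipR [0.55335948 0.04076994 0.03      ]
```

The cam angle reads about -0.07 rad relative to the fixture, which is slightly past forward. I'll nudge the peg back 2 mm from its other side.

```bash

python3 -m inch '{"translation":[[0.4,0.1,0],[0.8,0.2,-0.3],[1,0.25,-0.7],[1,0.25,-1],[1,0.25,-1]],"rot":[[0,0,0],[0,0,0],[0,0,0],[0,0,0],[0,0,0]],"jaw":[0,0,0,0,0]}'
python3 -m inch '{"translation":[[0.01,0,-0.4],[0.01,0,-0.8],[0.01,0,-1],[0.01,0,-1]],"rot":[[0,0,0],[0,0,0],[0,0,0],[0,0,0]],"jaw":[0,0,0,0]}'
```

```text
time: 12.6
ee_pos: [0.6855, -0.0326, 0.1278]
eef_rot: [0.72, 0.693, -0.007, -0.009]
ft_force: [-0.6, -0.5, 0.5]
width: 0.0003
time: 13.0
ee_pos: [0.6846, -0.0323, 0.0257]
eef_rot: [0.72, 0.694, -0.008, -0.01]
ft_force: [-0.1, 0.3, 0.3]
width: 0.0004
```

```bash

python3 -m inch '{"translation":[[0.04,0,0.1],[0.04,0,0.1],[0.04,0.06,0.1],[0.04,0.1,0.1],[0.04,0.12,0.1],[0.04,0.14,0.1],[0.04,0.14,0.1]],"rot":[[0,0,0],[0,0,0],[0,0,0],[0,0,0],[0,0,0],[0,0,0],[0,0,0]],"jaw":[0,0,0,0,0,0,0]}'
```

```text
time: 13.7
ee_pos: [0.689, -0.019, 0.0362]
eef_rot: [0.72, 0.693, -0.008, -0.01]
ft_force: [1.1, -1.9, 2.3]
width: 0.0001
```

```bash

python3 -m inch '{"translation":[[0,0.01,0],[0,0.015,0],[0,0.015,0]],"rot":[[0,0,0],[0,0,0],[0,0,0]],"jaw":[0,0,0]}'
python3 -m inch '{"translation":[[0,-0.15,0],[0,-0.15,0],[0,-0.15,0.4],[0,-0.15,0.8],[-0.4,-0.2,1],[-0.8,-0.3,1],[-1,-0.3,1],[-1,-0.3,1]],"rot":[[0,0,0],[0,0,0],[0,0,0],[0,0,0],[0,0,0],[0,0,0],[0,0,0],[0,0,0]],"jaw":[0,0,0,0,0,0,0,0]}'
python3 -m inch '{"translation":[[0,0,0.4],[-0.1,0,0.8],[-0.1,0,1],[-0.1,0,1],[-0.1,0,1]],"rot":[[0,0,0],[0,0,0],[0,0,0],[0,0,0],[0,0,0]],"jaw":[0,0,0,0,0]}'
python3 - <<'E'
from h import *
import cv2
s=r.read_state();w=eyes.camera('wrist');p=np.r_[s['ee_pos'],s['eef_rot']];np.save('w7.npy',p);cv2.imwrite('pics/w7.png',w)
print(s['ee_pos'],s['eef_rot'])
g=cv2.cvtColor(w,cv2.COLOR_BGR2GRAY);hsv=cv2.cvtColor(w,cv2.COLOR_BGR2HSV)
m=cv2.inRange(hsv,(12,60,120),(35,255,255));m[230:]=0;n,l,st,ce=cv2.connectedComponentsWithStats(m);k=st[1:,4].argmax()+1;print(st[k],ce[k])
u,v=ce[k].round().astype(int)
for i in range(v-12,v+18): print(i,''.join('#' if x<45 else '+' if x<75 else '-' if x<140 else '.' for x in g[i,u-10:u+60]))
print(u-10)
E
```

```text
time: 14.0
ee_pos: [0.689, -0.0179, 0.0362]
eef_rot: [0.721, 0.693, -0.009, -0.009]
ft_force: [0.9, -3.9, 2.1]
width: 0.0005
time: 14.8
ee_pos: [0.5869, -0.0484, 0.1364]
eef_rot: [0.721, 0.693, -0.009, -0.009]
ft_force: [0.3, -0.4, 0.2]
width: 0.0009
time: 15.3
ee_pos: [0.5772, -0.048, 0.2361]
eef_rot: [0.721, 0.693, -0.009, -0.01]
ft_force: [0.2, 0.1, -0.4]
width: 0.0004
[ 0.57722315 -0.04802162  0.23606805] [ 0.72072318  0.69309916 -0.00888974 -0.00962395]
[368 130  15  13  98] [376.15306122 137.13265306]
125 ....................................--------..........................
126 ....................................--------..........................
127 .....................................------...........................
128 .....................................------...........................
129 .....................................------...........................
130 .............-+---------------.-..-..-+++++---........................
131 ..............-#######################++#######.......................
132 ...............-++++++++++++++++++++++-+++#####-..........
[... 966 characters left out ...]
.....................
146 ......................................................................
147 ......................................................................
148 ......................................................................
149 ......................................................................
150 ......................................................................
151 ......................................................................
152 ......................................................................
153 ......................................................................
154 ......................................................................
366
```

```bash

python3 - <<'E'
from h import *
p=np.load('w7.npy')
q=[W(p,u,136.6,.038) for u in(382,410)];d=q[1]-q[0];print('bar',np.arctan2(d[1],d[0]))
a=W(p,375.6,136.6,.041);b=W(p,417,138.6,.072);d=b-a;print(a,b,np.arctan2(d[1],d[0]),np.hypot(*d[:2]))
import cv2
g=cv2.cvtColor(cv2.imread('pics/w7.png'),cv2.COLOR_BGR2GRAY)
E=[]
for u in (300,320,425,445):
    f=cv2.GaussianBlur(g[30:112,u].astype(np.float32).reshape(-1,1),(1,5),0).ravel();k=np.diff(f).argmax();E.append(W(p,u,31+k,.012)[:2])
E=np.array(E);print(E,np.polyfit(E[:,0],E[:,1],1)[0])
E
```

```text
bar -0.038311940941196235
[ 0.64824644 -0.00151811  0.041     ] [ 0.68949534 -0.00312632  0.072     ] -0.03896822993271236 0.04128024249488253
[[0.55559433 0.06003669]
 [0.58128724 0.05895069]
 [0.71461636 0.05570257]
 [0.73973228 0.05463699]] -0.027617361996735264
```

The cam is now within about 0.01 rad of forward. Next is the slide, whose push face is near (0.527,-0.125).

```bash

python3 -m inch '{"translation":[[-0.4,-0.35,0],[-0.8,-0.7,-0.3],[-0.87,-0.76,-0.7],[-0.87,-0.76,-1],[-0.87,-0.76,-1]],"rot":[[0,0,0],[0,0,0],[0,0,0],[0,0,0],[0,0,0]],"jaw":[0,0,0,0,0]}'
python3 -m inch '{"translation":[[0,0,-0.4],[0,0,-0.8],[0,0,-0.95],[0,0,-0.95]],"rot":[[0,0,0],[0,0,0],[0,0,0],[0,0,0]],"jaw":[0,0,0,0]}'
```

```text
time: 15.85
ee_pos: [0.4862, -0.1241, 0.1305]
eef_rot: [0.721, 0.693, -0.011, -0.014]
ft_force: [-0.3, 0.9, 0.4]
width: 0.0002
time: 16.25
ee_pos: [0.4857, -0.1232, 0.0347]
eef_rot: [0.721, 0.693, -0.012, -0.016]
ft_force: [0.7, 0.5, 0.1]
width: 0.0006
```

```bash

python3 -m inch '{"translation":[[0.1,0,-0.05],[0.2,-0.01,-0.05],[0.26,-0.01,-0.05],[0.3,-0.01,-0.05],[0.34,-0.01,-0.05],[0.38,-0.01,-0.05],[0.42,-0.02,-0.05],[0.46,-0.02,-0.05],[0.5,-0.02,-0.05],[0.5,-0.02,-0.05]],"rot":[[0,0,0],[0,0,0],[0,0,0],[0,0,0],[0,0,0],[0,0,0],[0,0,0],[0,0,0],[0,0,0],[0,0,0]],"jaw":[0,0,0,0,0,0,0,0,0,0]}'
python3 -m inch '{"translation":[[0.04,0,0],[0.08,0,0],[0.12,0,0],[0.16,0,0],[0.2,-0.01,0],[0.24,-0.01,0],[0.28,-0.01,0],[0.32,-0.01,0],[0.36,-0.01,0],[0.4,-0.01,0],[0.44,-0.01,0],[0.48,-0.01,0],[0.5,-0.01,0],[0.5,-0.01,0]],"rot":[[0,0,0],[0,0,0],[0,0,0],[0,0,0],[0,0,0],[0,0,0],[0,0,0],[0,0,0],[0,0,0],[0,0,0],[0,0,0],[0,0,0],[0,0,0],[0,0,0]],"jaw":[0,0,0,0,0,0,0,0,0,0,0,0,0,0]}'
```

```text
time: 17.25
ee_pos: [0.5363, -0.1252, 0.0297]
eef_rot: [0.721, 0.693, -0.012, -0.015]
ft_force: [-0.3, 0.7, 0.1]
width: 0.0005
time: 18.65
ee_pos: [0.5868, -0.1264, 0.0297]
eef_rot: [0.721, 0.693, -0.011, -0.015]
ft_force: [-0.7, 0.0, -0.2]
width: 0.0003
```

```bash

python3 - <<'E'
from h import *
import cv2
sd=eyes.camera('side');cv2.imwrite('pics/sd8.png',sd);s0=cv2.imread('pics/side0.png')
for im in (s0,sd):
  g=cv2.cvtColor(im,cv2.COLOR_BGR2GRAY)
  for i in range(176,250,2): print(i,''.join('#' if x<60 else '+' if x<105 else '-' if x<150 else '.' for x in g[i,236:352]))
E
```

```text
176 ++++++++-............................................--+++++++++++++++++++++++++++++++++++++++++++++++++++++++++++++
178 +++++++++-........................-......................--+++++++++++++++++++++++++++++++++++++++++++++++++++++++++
180 +++++++++-.....................-.............................-....-+++++++++++++++++++++++++++++++++++++++++++++++++
182 +++++++++-..................-..........................................+++++++++++++++++++++++++++++++++++++++++++++
184 ++++++++++...............-.................................................-++++++++++++++++++++++++++++++++++++++++
186 ++++++++++.....................................................................-++++++++++++++++++++++++++++++++++++
188 ++++++++----......--...............................................................-++++++++++++++++++..-+++++++++++
190 ++++-.....-+++--.......................................................................-+++++++++++-.....+++++++++++
192 +-.........................................................................................-++++-......--+++++++++++
194 .......
[... 7153 characters left out ...]
.................................-+++++++++++++++++++++++#++######++###+######+#+####+++###+--+
240 +++++++++++++++++++++++-..................................-+++++++++++++++++++++#+#####+#+###+#+###############+--#+
242 ++++++++++++++++++++++++++--..................................--+++++++++##+##+++##+####++####################+--##+
244 ...++++++++++++++++++++++++++--..................................++++++#+######+#####+#####+###################++#+-
246 ...++++++++++++++++++++++++++++++-............................-+++++#+++###++##+++##################################
248 ...-++++++++++++++++++++++++++++++++--......................-+++++#####++#######+#+#################################
```

The slide is moving with the finger. I'll continue to the end stop in small steps.

```bash

python3 -m inch '{"translation":[[0.03,0,0],[0.06,0,0],[0.08,0,0],[0.1,0,0]],"rot":[[0,0,0],[0,0,0],[0,0,0],[0,0,0]],"jaw":[0,0,0,0]}'
python3 -m inch '{"translation":[[0.01,0,0],[0.02,0,0],[0.03,0,0]],"rot":[[0,0,0],[0,0,0],[0,0,0]],"jaw":[0,0,0]}'
```

```text
time: 19.1
ee_pos: [0.5969, -0.1266, 0.0297]
eef_rot: [0.721, 0.693, -0.011, -0.015]
ft_force: [-2.7, 0.1, -0.1]
width: 0.0005
time: 19.4
ee_pos: [0.5993, -0.1266, 0.0296]
eef_rot: [0.721, 0.693, -0.012, -0.015]
ft_force: [-9.1, -0.6, 4.4]
width: 0.0004
```

```bash

python3 -m inch '{"translation":[[0.01,0,0],[0.02,0,0],[0.02,0,0]],"rot":[[0,0,0],[0,0,0],[0,0,0]],"jaw":[0,0,0]}'
```

```text
time: 19.7
ee_pos: [0.5992, -0.1266, 0.0296]
eef_rot: [0.721, 0.693, -0.014, -0.017]
ft_force: [-13.4, 0.3, 7.5]
width: 0.0007
```

Firm stop at x=0.5992 with 13 N. Now I'll back off, rise and check from above.

```bash

python3 -m inch '{"translation":[[-0.15,0,0],[-0.35,0,0],[-0.35,0,0],[-0.35,0,0.4],[-0.35,0,0.8],[-0.35,0,1],[-0.35,0,1]],"rot":[[0,0,0],[0,0,0],[0,0,0],[0,0,0],[0,0,0],[0,0,0],[0,0,0]],"jaw":[0,0,0,0,0,0,0]}'
python3 -m inch '{"translation":[[0,0.3,0.4],[0.1,0.6,0.8],[0.1,0.8,1],[0.1,0.8,1],[0.1,0.8,1]],"rot":[[0,0,0],[0,0,0],[0,0,0],[0,0,0],[0,0,0]],"jaw":[0,0,0,0,0]}'
python3 - <<'E'
from h import *
import cv2
s=r.read_state();w=eyes.camera('wrist');p=np.r_[s['ee_pos'],s['eef_rot']];np.save('w9.npy',p);cv2.imwrite('pics/w9.png',w);cv2.imwrite('pics/sd9.png',eyes.camera('side'))
print(s['ee_pos'],s['ft_force'])
g=cv2.cvtColor(w,cv2.COLOR_BGR2GRAY)
for i in range(84,240,2): print(i,''.join('#' if x<45 else '+' if x<75 else '-' if x<140 else ':' if x<200 else '.' for x in g[i,270:500:2]))
E
```

```text
time: 20.4
ee_pos: [0.5672, -0.1266, 0.1335]
eef_rot: [0.721, 0.693, -0.012, -0.014]
ft_force: [0.2, 0.2, -0.2]
width: 0.0005
time: 20.9
ee_pos: [0.5776, -0.0464, 0.233]
eef_rot: [0.72, 0.693, -0.012, -0.014]
ft_force: [-1.1, -0.4, -0.0]
width: 0.0007
[ 0.57758829 -0.04641864  0.23298716] [-1.11738969 -0.43252274 -0.02751651]
84 ######################################################+++++++++++++++++++++++++++++++++++++++++++++++++++++++++++++
86 ######################################################+++#########+++++++++++++++++++++##++++++++++++++++++++++++++
88 #############################################################+#+++++----------------------::::::::::::::::-++++++++
90 ########+#+++++++++++++++++++-+++-----------------------:-----------..................:.:::::::::::::::::.-++++++++
92 --------------------------------------------------------------------.:.:::::::::::::::::::::::::::::::::::+++++++++
94 -------------------------------------------------------------------:.:::::::::::::::::::::::::::::--::::::+++++++++
96 -------------------------------------------------------
[... 7879 characters left out ...]
:::....:..:.:::.::.::.:-...................................................::::.........-+++++++++++
230 +++-...........###-::::::::###-.::.:::-...................................................::::.........-+++++++++++
232 +++-...........#######-########.::::::-..................................................:::::.........++++++++++++
234 +++-.........:.#######-+#######.::::::-..................................................:::::.........++++++++++++
236 ++++..........:#######-+#######::::.::-..................................................:::::.........++++++++++++
238 ++++::::::::::-#######-+#######:::::::-..................................................:::::.........++++++++++++
```

```bash

python3 - <<'E'
from h import *
import cv2
p=np.load('w9.npy')
for u,v in((347.5,112),(364,112),(346.5,142)):print(W(p,u,v,.03))
for u,v in((382,139),(410,139)):print(W(p,u,v,.038))
a,b=W(p,384,138.8,.038),W(p,404,138.8,.038);d=b-a;print('bar yaw',np.arctan2(d[1],d[0]))
b=W(p,418.5,140.5,.072);print('peg',b,np.arctan2(b[1]+.0017,b[0]-.6482))
s0=cv2.imread('pics/side0.png');s9=cv2.imread('pics/sd9.png')
for n,(x0,x1,y0,y1) in dict(tube=(220,246,228,280),beaker=(190,224,205,255),tip=(294,348,132,174)).items():
  A=cv2.cvtColor(s0[y0:y1,x0:x1],6).astype(np.float32);B=cv2.cvtColor(s9[y0:y1,x0:x1],6).astype(np.float32)
  print(n,cv2.phaseCorrelate(A,B),np.abs(A-B).mean())
E
```

```text
[0.61283395 0.03122169 0.03      ]
[0.63313985 0.03041292 0.03      ]
[ 0.61124636 -0.00533486  0.03      ]
[ 0.65448421 -0.00255548  0.038     ]
[ 0.68872041 -0.00381174  0.038     ]
bar yaw -0.03670115141247541
peg [ 0.6887884  -0.00286055  0.072     ] -0.028585425958346684
tube ((0.2386874921407074, 0.4436074932802079), 0.8813738450101374) 9.098372
beaker ((0.023250741904391248, 0.04306884821024681), 0.9917534779177771) 7.087059
tip ((-0.08540781246341211, 0.7673712094279708), 0.7095189396736553) 8.476631
```

The slide has travelled 80 mm (follower front edge 0.5534 → 0.6331), the cam still points forward, and the tool is clear. Handing in.

```bash
python3 -c "
from bench import r
s=r.read_state();print(s['time'],s['ft_force'],s['ee_pos']);print(r.close_job())"
```

```text
21.0 [ 0.1007763  -0.90330852 -0.4466687 ] [ 0.57675006 -0.04794239  0.23182028]
the job is handed in; nothing more can be done
None
```

The cam was turned first until its peg pointed straight forward, then the slide was pushed home, and I handed the job in at 21.0 s of the 53 s allowed.

**Cam:** I pushed the peg clockwise with the closed fingertips at about 4–6 N. It went slightly past forward, about −0.07 rad, so I nudged it back. The last check reads within 0.01 rad of forward.

**Slide:** It stopped firmly at 13 N. The follower's front edge moved from x = 0.5534 to 0.6331, which is 80 mm of travel.

**Clear at the end:** The tool was well above everything, with a force of about 1 N (noise).

**What went wrong on the way:**
- **First pass:** The closed fingertips end about 13 mm above the TCP, not 11 mm beyond it. My first pass therefore skimmed the peg's top at about 4 N and turned it slightly. I lowered the tool and redid the push.
- **Second pass:** One push from the left missed the peg, because the tips are thinner than I had assumed.

**Less certain checks:**
- **Bystanders:** Comparing the first and last side images, the beaker was unchanged (0.05 px). The tube read 0.5 px and the tip box 0.8 px. I put those down to the changed shadows, as the tool never touched either.
- **Well plate:** It showed seated in the tray in the last picture I viewed, before the slide push. After the push I saw only a coarse brightness printout, with nothing odd in it, because I had used all 12 picture views.

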